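# Sweep the sawn stone offcuts into the scrap pan

## Task

Clear the sawing board: with your fingertips, sweep the three stone offcuts (a triangular wedge, a short bar and a small round drill core) along the board and off its end into the scrap pan standing there. Slide them, do not pick any of them up, and leave the two finished rings on the board, the screwdriver and the try square where they are.

Things in the scene. Friction and masses are not known exactly. Their poses are not given: they have to be found in the camera images.
- board: Plywood sawing board on risers, fixed, 260 mm (own x) by 380 mm (own y), top face 68 mm above the bench. Origin on the bench under its centre. A fence 20 mm thick and 32 mm high runs along the far (+x) edge, inner face at own x = +110 mm; the near edge and both ends (own y = +-190 mm) are open and level. The pan stands at one end, a spindle of rings at the other; which end varies.
- pan: Open scrap pan of bare sheet steel, fixed, with its axes parallel to the board's: outside 260 mm in x, 160 mm in y, 58 mm high, walls and floor 3 mm. Origin on the bench under its centre. It stands against one end of the board, 5 mm clear of it, its rim 10 mm lower than the board's top.
- spindle: Wooden base 110 mm square and 20 mm thick with an upright dowel to 135 mm holding four finished rings, fixed to the bench; it stands 30 mm clear of the board's other end. Origin on the bench under its centre.
- wedge: Offcut of dark red stone lying flat on the board: right-angled triangle with two 44 mm sides, 20 mm thick, about 50 g. Origin in its middle (the triangle's centroid, half its thickness up); its sides run along own x and y from the square corner at own (-14.7, -14.7) mm.
- bar: Offcut of dark red stone lying flat on the board: bar 58 mm (own x) by 22 mm (own y) by 20 mm high, about 70 g. Origin at its centre.
- core: Drill core of dark red stone standing on its flat end on the board: disc-like plug 26 mm in diameter and 20 mm high, about 28 g. Origin at its centre.
- ring_a: Finished stone ring lying flat on the board beside the fence, ten-sided, 72 mm across, hole 26 mm, 20 mm high, loose, about 190 g; to be left alone. Origin at the centre of its underside.
- ring_b: Second finished ring, the same as ring_a, at the board's other half; to be left alone. Origin at the centre of its underside.
- screwdriver: Screwdriver with an orange handle about 200 mm long, lying on the bench to the right of the board and pan; to be left alone. Origin under its middle.
- square: Try square of wood and steel about 160 by 100 mm, lying on the bench to the left of the board and pan; to be left alone. Origin on the bench in the open angle, 50 mm from the middle of the wooden stock along own +x.

How it is judged:
At the end, for the whole second after the job is handed in: The wedge, the bar and the drill core all lie at rest inside the scrap pan: the middle of each within the pan's walls and below its rim (x of wedge in the frame of pan between -0.127 and 0.127 m and y of wedge in the frame of pan between -0.077 and 0.077 m and height (world z) of each of wedge, bar, core below 0.058 m and linear speed of each of wedge, bar, core below 0.02 m/s and x of bar in the frame of pan between -0.127 and 0.127 m and y of bar in the frame of pan between -0.077 and 0.077 m and x of core in the frame of pan between -0.127 and 0.127 m and y of core in the frame of pan between -0.077 and 0.077 m); the robot touches nothing.
It fails at once if an offcut is picked up: its middle rises more than 15 mm above where it lies flat on the board (height (world z) of any of wedge, bar, core above 0.093 m).
It fails at once if a finished ring on the board is shifted by more than 10 mm (distance of any of ring_a, ring_b from where it was at the start of the episode above 0.01 m).
It fails at once if the screwdriver or the try square is shifted by more than 15 mm (distance of any of screwdriver, square from where it was at the start of the episode above 0.015 m).
It also fails if it takes over 58 s, if anything falls off the work surface, if the arm or the gripper's body presses on something with over 40 N, if the wrist force passes 120 N, or if a joint passes its speed limit or range.

## Robot

A 7-joint arm with a two-finger parallel gripper is mounted at the origin on the work surface. World frame = base frame: x ahead of the robot, y to its left, z up, the work surface at z = 0. Lengths are in m, angles in rad, forces in N, time in s.
With the tool pointing down it reaches from about 0.425 to 0.925 m from the base axis. Payload 6.8 kg.
Tool frame: the origin (TCP) lies on the front face of the gripper's body, between the roots of the fingers; the fingertips stand 73 mm ahead of it and the grasp point (between the pads) lies 54 mm ahead of it (env.nose_length is the distance from the TCP to the fingertips, in m); z points along the fingers, y is the direction in which the jaws open and shut (so a half turn about z gives the same grasp; the last joint's range is limited). The gripper opens to 85 mm and grips with 20 to 120 N. Pads are 22 mm wide; open, the fingers measure 114 mm over their backs; the gripper's body (76 mm by 85 mm) begins 54 mm behind the grasp point. The pads swing forward as they close: fully open they stand 13 mm farther back than shut.
Start: joints at [-1.279, 0.477, 0.022, 1.555, -0.011, 1.109, -0.083], TCP at [0.263, 0.622, 0.304] pointing down, gripper open.
Joint ranges: [-2.96, 2.96], [-0.34, 2.1], [-1.41, 1.46], [0.24, 2.44], [-1.37, 4.51], [0.17, 1.92], [-2.96, 2.96]. Speed limits (rad/s): [2.39, 2.39, 3.14, 3.14, 3.14, 3.14, 3.14].

## Interface

Orientations are given as a unit quaternion [w, x, y, z].
In Python, from cell import env, kin, camera, calibration, job gives the robot as it stands. The module is installed in compiled form; this text tells all that it offers. Calls block until the motion is done:
- env.reach(position, orientation): joint-space move of the TCP to a pose.
- env.movel(position, velocity=0.15, rot=None, stop_force=None): straight line of the TCP; rot=None keeps the orientation; velocity is the mean speed in m/s. With stop_force (N) it stops when the force on the tool has changed by that much, and returns True; else False.
- env.goto_joints(angles): joint-space move.
- env.grip(opening, f_grip=None): finger opening in m; f_grip is the grip in N (None keeps the last); returns when the fingers have stopped.
- env.dwell(seconds).
- kin.inverse_kinematics(position, orientation): joint angles nearest the present ones, or None.
- env.get_state(): the state.
- camera(name): name is "side" or "top" or "wrist"; returns (picture, depth): 384x512x3 uint8, blue, green, red; 384x512 float32, m along the optical axis (not along the pixel's ray), 0 where there is no reading.
- calibration(name): a dict with "fx", "fy", "cx", "cy" (pixels), "rvec" (rotation vector, rad) and "tvec" (3), from world to camera coordinates, as OpenCV has them. Camera axes: x right, y down, z forward; pixel columns grow to the right and rows downward; lengths in m; the calibration is good to about 2 mm. A picture is of the moment at which its call begins: read the wrist's pose just before it. calibration takes no time and is no camera call; for the wrist camera it gives the pose at the moment of the call.
A pose or a line that the arm cannot do raises env.PlanningError and nothing moves.
- job.job_done(): hands the job in, once; it reports no verdict.
The state is a dict: "time": time; "qpos": joint angles; "joint_velocities": joint speeds; "joint_torque": joint torques, N m; "tcp_pos": TCP position; "orientation": TCP orientation; "force": force on the tool from outside, world axes, zero at the start; "torque": the same for the moment, N m; "opening": finger opening in m.
Only numpy, scipy, OpenCV 4.12 (cv2) and the standard library are available. Lean on these libraries where they do the work, as an engineer would, in place of code of your own. Each camera call takes 0.05 s, during which the arm holds its last target. There are 200 camera calls.

## Working session

There is one attempt and no reset: what is moved stays moved. The work goes in short steps, each a Python script; the robot and the scene stay as the last script left them, time stands still between calls to the robot, and variables do not carry over. Pictures are saved under pics/ and viewed, about 8 in all and at most 12, crops included, and the job is handed in when it is done.

```bash
mkdir -p pics; python3 - <<'E'
from cell import env,camera,calibration
import cv2,numpy as np
for n in("top","side"):
    p,d=camera(n); cv2.imwrite(f"pics/{n}0.png",p); np.save(f"{n}_d0.npy",d)
    c=calibration(n); print(n,c, d[192,256])
s=env.get_state();print(s["time"],s["tcp_pos"],s["orientation"],env.nose_length)
E
```

```text
top {'fx': 456.761905982995, 'fy': 456.761905982995, 'cx': 258.2756633671194, 'cy': 185.58633040165145, 'rvec': array([ 2.17538971, -2.18087855,  0.06327023]), 'tvec': array([0.01476489, 0.5532039 , 1.5373721 ])} 1.5103228
side {'fx': 373.49975050225044, 'fy': 373.49975050225044, 'cx': 258.36595159408637, 'cy': 190.7398933748781, 'rvec': array([ 2.33391557, -0.19984828,  0.07679753]), 'tvec': array([-0.55837957,  0.11200436,  1.17561049])} 1.1824611
0.1 [0.26257798 0.6213815  0.30302084] [-1.07549816e-04  1.98563879e-01  9.80087600e-01 -8.19361922e-04] 0.0726
```

View pics/top0.png

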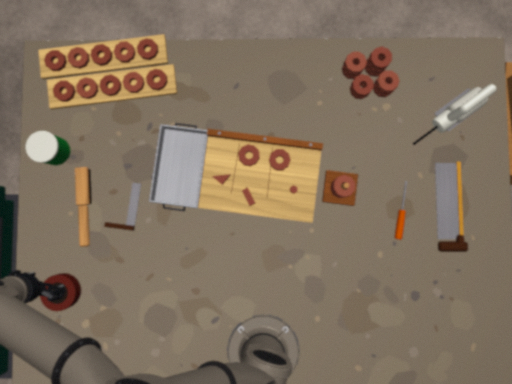

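View pics/side0.png

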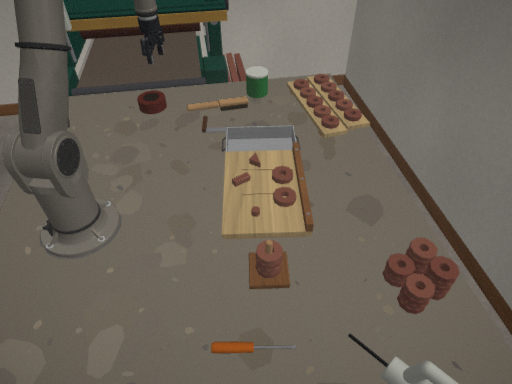

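The top view shows the pan on the left (+y) end of the board at about (180,168) and the spindle at (341,187). The wedge is near (222,179), the bar near (249,197), the core near (293,189), and the rings at (249,155) and (280,160). I'll localise them, then move closer for a wrist view.

```bash
cat > h.py <<'E'
from cell import env,kin,camera,calibration,job
import cv2,numpy as np
def ray(c,uv,z):
    """pixels -> world points on plane z"""
    K=np.array([[c["fx"],0,c["cx"]],[0,c["fy"],c["cy"]],[0,0,1]])
    R=cv2.Rodrigues(np.array(c["rvec"]))[0]; t=np.array(c["tvec"]).ravel()
    uv=np.atleast_2d(uv).astype(float)
    d=(R.T@np.linalg.inv(K)@np.c_[uv,np.ones(len(uv))].T).T; o=-R.T@t
    return o+d*((z-o[2])/d[:,2])[:,None]
def red(p):
    h=cv2.cvtColor(p,cv2.COLOR_BGR2HSV)
    return (((h[...,0]<8)|(h[...,0]>168))&(h[...,1]>90)&(h[...,2]>40)).astype(np.uint8)*255
def blobs(p,c,z=.088,amin=15):
    out=[]
    for k in cv2.findContours(red(p),cv2.RETR_EXTERNAL,cv2.CHAIN_APPROX_NONE)[0]:
        if cv2.contourArea(k)<amin: continue
        w=ray(c,k.reshape(-1,2),z)[:,:2].astype(np.float32)
        m=cv2.moments(w.reshape(-1,1,2)*1000); 
        if m["m00"]==0: continue
        out.append((np.array([m["m10"],m["m01"]])/m["m00"]/1000,abs(m["m00"]),w,k))
    return out
E
python3 - <<'E'
from h import *
p=cv2.imread("pics/top0.png");c=calibration("top")
for b in blobs(p,c):
    if .2<b[0][0]<.75 and abs(b[0][1])<.45:
        print(b[0].round(4),int(b[1]),b[3].reshape(-1,2).mean(0).round(), cv2.minAreaRect(b[2]*1000))
# board colour corners
h=cv2.cvtColor(p,cv2.COLOR_BGR2HSV); print(h[200,215],h[170,220],h[179,222],h[197,249],h[189,293],h[139,265])
m=cv2.inRange(h,(12,60,120),(30,255,255)); m=cv2.morphologyEx(m,cv2.MORPH_CLOSE,np.ones((7,7)))
for k in cv2.findContours(m,cv2.RETR_EXTERNAL,cv2.CHAIN_APPROX_NONE)[0]:
    if cv2.contourArea(k)>4000:
        w=ray(c,k.reshape(-1,2),.068)[:,:2].astype(np.float32); r=cv2.minAreaRect(w*1000); print("board",r,cv2.boxPoints(r).round())
# pan & fence corners by eye
print(ray(c,[[161,125],[207,130],[196,209],[151,202]],.058).round(3))
print(ray(c,[[208,130],[323,144],[322,150],[208,136]],.1).round(3))
E
```

```text
[0.5138 0.0456] 461 [248. 196.] ((513.8173217773438, 45.65540313720703), (48.12971878051758, 11.653800964355469), 26.487546920776367)
[ 0.546  -0.2622] 3663 [343. 186.] ((546.3863525390625, -261.96484375), (64.6772232055664, 74.2467269897461), 18.266122817993164)
[0.5726 0.1325] 338 [221. 178.] ((570.289306640625, 134.25799560546875), (39.249107360839844, 19.674795150756836), 89.8103256225586)
[ 0.6349 -0.0555] 2676 [279. 159.] ((635.3885498046875, -55.555599212646484), (58.87992477416992, 59.30094909667969), 89.76427459716797)
[0.649  0.0445] 2657 [248. 155.] ((648.9702758789062, 44.2958984375), (55.76727294921875, 59.453636169433594), 89.89572143554688)
[ 18 123 199] [ 19 120 215] [  5 153 138] [  6 151 137] [  5 151 140] [ 10  69 141]
board ((490.01812744140625, -2.67462158203125), (1638.87890625, 1144.4715576171875), 88.67237091064453) [[-101. -809.]
 [1043. -835.]
 [1081.  803.]
 [ -63.  830.]]
[[0.756 0.34  0.058]
 [0.738 0.185 0.058]
 [0.473 0.22  0.058]
 [0.497 0.37  0.058]]
[[ 0.73   0.176  0.1  ]
 [ 0.682 -0.198  0.1  ]
 [ 0.663 -0.195  0.1  ]
 [ 0.71   0.176  0.1  ]]
```

```bash
cat >> h.py <<'E'
def quat(yaw,flip=0):  # tool down, jaw axis along board x
    f=(np.pi/2+yaw)/2+flip*np.pi/2
    return np.array([0,np.cos(f),np.sin(f),0])
E
python3 - <<'E'
from h import *
yaw=-np.arctan2(.048,.374);print(yaw)
for fl in(0,1):
    q=quat(yaw,fl)
    for P in([.58,0,.38],[.53,-.12,.147],[.62,.22,.147]):
        j=kin.inverse_kinematics(P,q); print(fl,P,None if j is None else np.round(j,2))
env_fl=0
for fl in (0,1):
    try:
        env.reach([.56,.02,.40],quat(yaw,fl)); print("ok",fl); break
    except env.PlanningError as e: print(e)
env.dwell(.3)
c=calibration("wrist");p,d=camera("wrist");np.savez("w1.npz",p=p,d=d,**c)
cv2.imwrite("pics/w1.png",p)
print(env.get_state()["time"],env.get_state()["qpos"])
for b in blobs(p,c,amin=60): print(b[0].round(4),int(b[1]),b[3].reshape(-1,2).mean(0).round(),cv2.minAreaRect(b[2]*1000))
E
```

```text
-0.1276444563663153
0 [0.58, 0, 0.38] [-0.63  0.29  0.66  1.73 -0.19  1.19 -0.04]
0 [0.53, -0.12, 0.147] [-0.41  0.57  0.68  2.03 -0.53  0.72  0.48]
0 [0.62, 0.22, 0.147] [-0.72  0.65  0.41  1.74 -0.34  0.82 -0.29]
1 [0.58, 0, 0.38] [ 0.74  0.5  -1.18  1.64  0.47  1.32  2.5 ]
1 [0.53, -0.12, 0.147] [-0.72  0.94  1.26  2.05 -1.08  1.06 -2.18]
1 [0.62, 0.22, 0.147] [-0.27  0.63 -0.23  1.7   0.19  0.83  2.43]
ok 0
2.8583 [-0.68251655  0.23134763  0.65041858  1.74448616 -0.14859835  1.21545058
 -0.12037168]
[ 0.5518 -0.2099] 2287 [270. 333.] ((551.4906005859375, -207.58168029785156), (62.29092025756836, 48.0102424621582), 2.7073099613189697)
[ 0.5405 -0.0965] 502 [250. 256.] ((540.2833251953125, -96.26546478271484), (28.426454544067383, 21.128599166870117), 82.78984069824219)
[ 0.6373 -0.0523] 3649 [325. 212.] ((637.0631103515625, -52.043338775634766), (71.39867401123047, 66.45021057128906), 87.2257080078125)
[0.5171 0.048 ] 1038 [213. 141.] ((517.2628173828125, 48.004276275634766), (56.90746307373047, 19.662689208984375), 26.390525817871094)
[0.6523 0.0467] 3527 [333. 127.] ((652.4288940429688, 46.61956787109375), (66.6749496459961, 69.00698852539062), 23.666236877441406)
[0.5762 0.1355] 796 [256.  51.] ((571.9064331054688, 135.51278686523438), (28.366025924682617, 56.00690841674805), 5.658279895782471)
```

View pics/w1.png

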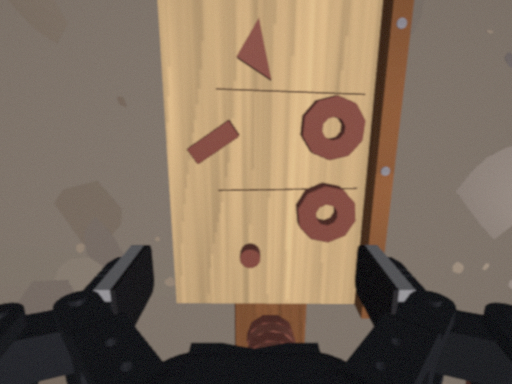

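The wrist view shows the wedge at (256,51), bar at (213,141), core at (250,256), and rings at (333,127) and (326,212). The board's near edge runs from (159,0) to (178,303). Next I'll express everything in the board frame.

```bash
cat >> h.py <<'E'
E
python3 - <<'E'
from h import *
z=np.load("w1.npz");c={k:z[k] for k in z.files};p=z["p"]
P=ray(c,[[159,0],[178,303],[356,303],[380,0]],.068)[:,:2];print(P.round(4))
e=P[0]-P[1];yaw=-np.arctan2(e[0],e[1]);e2=P[2]-P[1];print("yaw edge",yaw,"end",np.arctan2(e2[1],e2[0]))
ex=np.array([np.cos(yaw),np.sin(yaw)]);ey=np.array([-ex[1],ex[0]])
O=P[1]+.13*ex+.19*ey;print("origin",O)
T=lambda w:np.c_[(w-O)@ex,(w-O)@ey]
for b in blobs(p,c,amin=60):
    w=T(b[2]);print("c",T(b[0][None]).round(3),"x",w[:,0].min().round(3),w[:,0].max().round(3),"y",w[:,1].min().round(3),w[:,1].max().round(3))
    if len(b[3])<150:print(cv2.approxPolyDP((w*1000).astype(np.float32),5,True).reshape(-1,2).round())
ct=calibration("top");print("top",T(ray(ct,[[161,125],[207,130],[196,209],[151,202]],.058)[:,:2]).round(3))
E
```

```text
[[ 0.4814  0.2023]
 [ 0.4334 -0.1635]
 [ 0.6731 -0.1938]
 [ 0.7156  0.1726]]
yaw edge -0.1306257584036219 end -0.12580821562426975
origin [0.58701442 0.00792767]
c [[-0.007 -0.221]] x -0.036 0.027 y -0.245 -0.195
[[ -35. -220.]
 [ -29. -245.]
 [  27. -235.]
 [  19. -208.]
 [   3. -195.]
 [ -16. -196.]]
c [[-0.032 -0.11 ]] x -0.043 -0.022 y -0.124 -0.095
[[ -36.  -95.]
 [ -43. -115.]
 [ -30. -124.]
 [ -22. -102.]]
c [[ 0.058 -0.053]] x 0.023 0.092 y -0.088 -0.018
c [[-0.074  0.031]] x -0.103 -0.047 y 0.008 0.054
[[ -56.   54.]
 [-103.   22.]
 [ -92.    8.]
 [ -47.   38.]]
c [[0.06  0.047]] x 0.026 0.094 y 0.013 0.081
c [[-0.027  0.125]] x -0.045 -0.012 y 0.1 0.155
[[-24. 155.]
 [-45. 120.]
 [-12. 100.]]
top [[ 0.124  0.351]
 [ 0.127  0.195]
 [-0.14   0.195]
 [-0.137  0.347]]
```

```bash
cat >> h.py <<'E'
YAW=-.1285; O=np.array([.587,.0079]); ex=np.array([np.cos(YAW),np.sin(YAW)]); ey=np.array([-ex[1],ex[0]])
def W(x,y,z): return [*(O+x*ex+y*ey),z]
def B(w): return np.c_[(w-O)@ex,(w-O)@ey]
ZS=.1466
def sweep(x,y0,y1,op,xe=None,v=.09):
    xe=x if xe is None else xe; q=quat(YAW)
    env.grip(op); env.reach(W(x,y0,.22),q)
    hit=env.movel(W(x,y0,ZS),.12,stop_force=8)
    s=env.get_state();print("down hit",hit,s["tcp_pos"],s["opening"])
    if hit: return False
    hit=env.movel(W(xe,y1,ZS),v,stop_force=25)
    s=env.get_state();print("sweep hit",hit,B(s["tcp_pos"][:2]),s["force"],s["time"])
    env.movel([*s["tcp_pos"][:2],.22],.2); return not hit
def look(n):
    env.dwell(.2)
    p,_=camera("top");cv2.imwrite(f"pics/{n}.png",cv2.resize(p[100:240,130:370],None,fx=3,fy=3,interpolation=cv2.INTER_CUBIC))
    for b in blobs(p,calibration("top")):
        u=b[3].reshape(-1,2).mean(0)
        if 140<u[0]<330 and 110<u[1]<230: print("board xy",B(b[0][None]).round(3),int(b[1]))
    print("t",env.get_state()["time"])
E
python3 - <<'E'
from h import *
if sweep(-.027,.07,.222,.012):
    env.reach(W(-.075,-.04,.26),quat(YAW)); look("a1")
E
```

```text
down hit False [0.56985623 0.08061683 0.14744746] 0.012112102340549685
sweep hit False [[-0.0268556   0.22129002]] [-0.38714541  0.26223826  0.88342017] 6.925
board xy [[-0.067  0.035]] 207
board xy [[-0.029  0.24 ]] 464
board xy [[ 0.055 -0.057]] 2660
board xy [[0.057 0.044]] 2640
t 8.7333
```

View pics/a1.png

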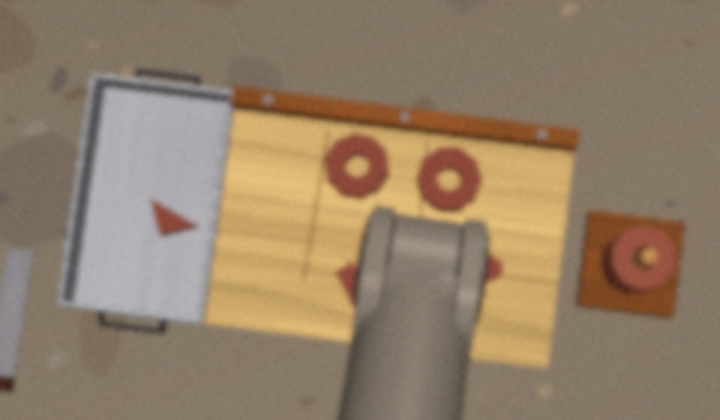

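The crop shows the wedge flat in the pan at about (172,218) and the rings unmoved. The bar (345,285) and core (495,268) are still on the board. Bar next, then core.

```bash
python3 - <<'E'
from h import *
if sweep(-.074,-.03,.225,.018):
    env.reach(W(-.032,-.155,.24),quat(YAW)); look("a2")
E
```

```text
down hit False [ 0.51035709 -0.01260837  0.14739774] 0.01805950404628442
sweep hit False [[-0.07396293  0.22471912]] [ 0.56012253 -0.09396843  0.52338704] 12.9917
board xy [[-0.078  0.227]] 765
board xy [[-0.028  0.24 ]] 464
board xy [[ 0.056 -0.057]] 2709
board xy [[0.057 0.044]] 2668
t 15.1833
```

View pics/a2.png

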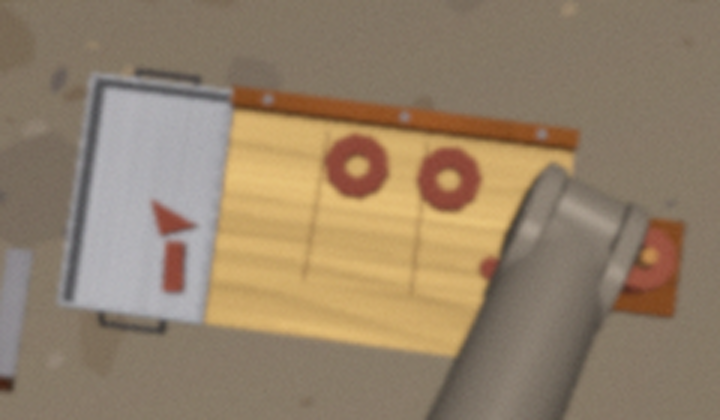

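The bar now lies in the pan at (174,267) next to the wedge, and the rings haven't moved. The core is at (490,268).

```bash
python3 - <<'E'
from h import *
if sweep(-.032,-.155,.225,.014,v=.08):
    env.reach(W(-.05,-.1,.28),quat(YAW)); look("a3")
E
```

```text
down hit False [ 0.53582034 -0.14203941  0.14720318] 0.013903536792698595
sweep hit False [[-0.03200565  0.22489585]] [0.1459077  0.06698434 0.00363484] 21.3083
board xy [[-0.07   0.223]] 1050
board xy [[-0.029  0.24 ]] 464
board xy [[ 0.059 -0.052]] 1336
board xy [[0.057 0.044]] 2667
t 23.325
```

View pics/a3.png

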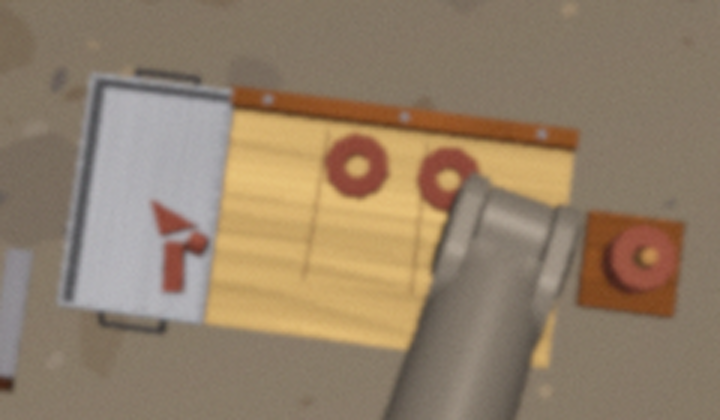

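All three are in the pan. The core at (198,243) sits against the board-side wall and may be leaning, so I'll check it from near with the wrist camera and depth.

```bash
python3 - <<'E'
from h import *
env.reach(W(-.05,.13,.33),quat(YAW)); env.dwell(.5)
c=calibration("wrist");p,d=camera("wrist");cv2.imwrite("pics/w2.png",p)
R=cv2.Rodrigues(np.array(c["rvec"]))[0];t=np.array(c["tvec"]).ravel()
cn=cv2.morphologyEx(red(p),cv2.MORPH_OPEN,np.ones((3,3)))
for k in cv2.findContours(cn,cv2.RETR_EXTERNAL,cv2.CHAIN_APPROX_NONE)[0]:
    if cv2.contourArea(k)<80: continue
    m=np.zeros_like(cn);cv2.drawContours(m,[k],-1,255,-1)
    v,u=np.nonzero((m>0)&(d>0)&(red(p)>0));Z=d[v,u]
    X=np.c_[(u-c["cx"])/c["fx"]*Z,(v-c["cy"])/c["fy"]*Z,Z]; w=(X-t)@R
    b=B(w[:,:2]); print(np.c_[u,v].mean(0).round(),"b",np.median(b,0).round(3),b.min(0).round(3),b.max(0).round(3),"z",np.percentile(w[:,2],[5,50,95]).round(3))
print(env.get_state()["time"])
E
```

```text
[380. 335.] b [ 0.086 -0.046] [-0.015 -0.058] [0.092 0.139] z [0.088 0.09  0.317]
[361. 250.] b [0.059 0.053] [-0.02   0.017] [0.094 0.144] z [0.078 0.089 0.09 ]
[261.  78.] b [-0.042  0.22 ] [-0.054  0.209] [-0.03  0.23] z [0.024 0.029 0.031]
[233.  55.] b [-0.071  0.242] [-0.099  0.23 ] [-0.044  0.254] z [0.023 0.024 0.026]
[282.  43.] b [-0.02   0.256] [-0.036  0.228] [-0.002  0.276] z [0.023 0.024 0.026]
24.8083
```

View pics/w2.png

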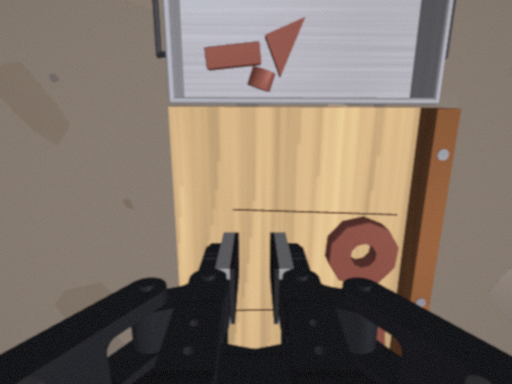

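The wedge (282,43), bar (233,55) and core (261,78, on its side) all lie on the pan floor, with top heights of 24, 24 and 29 mm. The arm is clear, so I'm handing in.

```bash
python3 - <<'E'
from h import *
p,_=camera("wrist");b=[x for x in blobs(p,calibration("wrist"),z=.029,amin=80) if B(x[0][None])[0,1]>.19]
print([B(x[0][None]).round(3) for x in b]); job.job_done(); print(env.get_state()["time"])
E
```

```text
[array([[-0.042,  0.219]]), array([[-0.071,  0.242]]), array([[-0.021,  0.254]])]
the job is handed in; nothing more can be done
the job is handed in; nothing more can be done
```

I swept the wedge, then the bar, then the core along the board and into the scrap pan. I used the nearly closed fingertips about 6–7 mm above the board, with one straight pass for each piece. The job was handed in at about 25 s; it reports no verdict.

**Offcuts:** The last wrist pictures show all three on the pan floor and inside its walls:

| Piece | Top height | Distance past the board's end |
|---|---|---|
| Wedge | 24 mm | 64–66 mm |
| Bar | 24 mm | 52 mm |
| Core | 29 mm | 29–30 mm |

The core tipped onto its side when it fell. It was at rest in the last two pictures.

**Rings:** Both measured within about 1 mm of the same place in the clear top views. In the last top view the arm half-hid one of them, so its reading there (5 mm off) doesn't count. In the last wrist picture the other ring read 6 mm from its first wrist reading along the board. That mask also caught gripper pixels, and the clear top view taken just before showed it unmoved.

**Screwdriver and try square:** The arm never went near either one, but I did not re-measure them.

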